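# Dock the carver's battery and lock the lever

### The arm

A 6-joint arm with a two-finger parallel gripper is mounted at the origin on the work surface. World frame = base frame: x ahead of the robot, y to its left, z up, the work surface at z = 0. Lengths are in m, angles in rad, forces in N, time in s.
With the tool pointing down it reaches from about 0.3 to 0.825 m from the base axis. Payload 5.4 kg.
Tool frame: the origin (TCP) lies at the very end of the fingers, on their centre line; the grasp point (between the pads) lies 19 mm behind it (grasp_offset is the distance from the TCP to the grasp point, in m); z points along the fingers, y is the line along which they close (so a half turn about z gives the same grasp; the last joint's range is limited). The gripper opens to 92 mm and grips with 3 to 60 N. Pads are 20 mm wide; open, the fingers measure 128 mm over their backs; the gripper's body (75 mm by 189 mm) begins 69 mm behind the grasp point.
Start: joints at [-1.463, 0.158, 1.597, -0, 1.386, -0.21], TCP at [0.18, -0.546, 0.215] pointing down, gripper open.
Joint ranges: [-2.91, 2.91], [-0.94, 2.29], [0.18, 2.7], [-1.29, 4.43], [0.17, 2.64], [-3, 3]. Speed limits (rad/s): [2.57, 2.57, 3.14, 3.14, 3.14, 3.14].

### API

Orientations are given as a unit quaternion [w, x, y, z].
In Python, from rig import get_state, grab_frame, camera_model, hand_in, grasp_offset gives the robot as it stands.
- The arm moves only by the shell command python3 -m pendant 'ROWS' [FORCE]. ROWS is JSON, a list of rows, each a list of 7 numbers: the finger opening in m, from 0 to 0.0919, then the shift along the tool's x, y, z in m, then the turn, a rotation vector about the tool's x, y, z in degrees. In form: [[gripper, x, y, z, wx, wy, wz], ...]. A call has 1 to 10 rows; each row shifts and turns the commanded pose from where the row before left it, along the tool's axes as they then stand; what a row does not reach is not made up. A row lasts 1/8 s, in which the tool goes at most 62.5 mm and 10.7 degrees, less where a joint would pass 70% of its speed; a pose out of reach is approached as far as the arm can. A call is refused whole if a number of a shift passes 0.0625 or a number of a turn 10.7, either way. A call with a gripper value outside its range is refused whole. The fingers move at their own pace and stop on an object; FORCE is the grip in N (left out, the last holds). Time passes only in rows, so rows that do not move let the fingers close. It gives the time, the measured TCP pose, the force, the opening and the grip force at its end, in the units of the state.
- get_state(): the state, without advancing time (a new reading comes with each control period).
- grab_frame(name): name is "scene" or "top" or "wrist"; returns the picture (420x560x3 uint8, blue, green, red); there is no depth.
- camera_model(name): a dict with "camera_matrix" (3x3 intrinsics, pixels), "origin" and "orientation" of the camera in the world; the wrist camera has in their place "mount" (4x4, takes a point from camera to tool coordinates, whose origin is the TCP and whose axes are the flange's). Camera axes: x right, y down, z forward; pixel columns grow to the right and rows downward; lengths in m; the calibration is good to about 2 mm. A picture is of the moment at which its call begins: read the wrist's pose just before it. camera_model takes no time and is no camera call.
- hand_in(): hands the job in; it is judged then, once.
The state is a dict: "t": time; "q": joint angles; "joint_vel": joint speeds; "joint_efforts": joint torques, N m; "tool_pos": TCP position; "tool_rot": TCP orientation; "force": force on the tool from outside, world axes, zero at the start; "torque": the same for the moment, N m; "grip_width": finger opening in m; "gripper_force": force on a finger pad.
Only numpy, scipy, OpenCV 4.12 (cv2) and the standard library are available. Lean on these libraries where they do the work, as an engineer would, in place of code of your own. Each camera call takes 0.05 s, during which the arm holds its last target. There are 200 camera calls.

### The job

Put the blue battery pack of the carving tool on charge: swing the dock's orange lever all the way up and back, set the pack on the dock's open end with its brass contacts towards the tower and slide it along under the rail lips until it clicks fully home, then swing the lever fully shut behind it. Leave the shell cast, the jar and the brush where they are.

Things in the scene. Friction and masses are not known exactly. Their poses are not given: they have to be found in the camera images.
- dock: Grey charging dock fixed to the bench, 205 x 88 mm. Origin on the bench under the middle of a fully home battery; x along the sliding direction, from open entry end to tower; y left, z up. Deck (sliding surface) 14 mm above the bench, from x = -130 to the end stop, the face of the tower, at x = +47 mm. Tower 62 mm wide, its top 60 mm above the bench.
- dock_home (a point): Point on the deck, 14 mm above the bench, where the battery's origin lies when it is fully home; axes as the dock's.
- dock_entry (a point): Point on the deck 75 mm before dock_home: set the battery's origin down here, clear of the lips, then slide it 75 mm along dock +x. The deck is open above here, between guides whose tops are 20 mm above the bench, about 74 mm apart at the entry end narrowing to 63 mm at the lips.
- dock_lips (a point): Middle of the near end of the two black overhanging lips, at their top height, 26.5 mm above the bench, 22 mm before dock_home. Lips run from here to the tower, 48 mm apart, undersides 22.5 mm above the bench, over a channel 62 mm wide; the battery's flange slides under them and cannot be lowered in from above.
- dock_detent (a point): Crest of the detent, a sprung steel bump in the deck 28 mm past dock_home, 2 mm high, pressed down by about 1 to 2 N. It drops into the battery's groove when home; sliding over it takes a push of a few N.
- lever (a joint): Angle of the orange lever (rad): 0 shut (level, pointing to the entry end, crossbar across the channel behind the battery), grows as it swings up and back over the tower; 1.57 upright, stop at 1.9. Friction holds it wherever it is left; moving it takes about 1 to 2 N at the tab.
- lever_hinge (a point): Middle of the lever's hinge on the tower, 58 mm past dock_home and 53 mm above the bench; its axis is the dock's y. From here the lever at angle a points along -cos(a) of dock x and +sin(a) of z. Axes as the dock's.
- lever_bar (a point): Middle of the lever's crossbar, 12 mm diameter, 113 mm from the hinge. The lever is a U: this bar joins two arms, 6 mm thick, at y = +-36 mm beside the battery. Shut, it stands 3 mm behind a home battery, its top 3 mm above the battery's.
- lever_tab (a point): Grip point in the lever's orange finger tab, 141 mm from the hinge, 28 mm beyond the crossbar's centre. The tab is 12 mm thick (along the hinge axis), 16 mm tall, and runs from the crossbar to 157 mm from the hinge. Pinched across its thickness from above, it can pivot between the fingers while they follow the arc.
- battery: Loose blue battery, 0.2 to 0.45 kg, beside the dock, front pointing roughly away from the robot. Origin under its centre, x to its front. Body 92 x 42 mm (x, y), top at 42 mm; black foot flange 92 x 58 mm, 6 mm thick. Underside groove 22 to 34 mm ahead of the origin. Brass contacts at the front, yellow band on top at the rear. Grip the 42 mm body, fingertips 15 mm or more above its underside.
- battery_front (a point): Middle of the lower front edge of the battery, 46 mm ahead of its origin; axes as the battery's.
- shell_cast: Bystander: loose pink plaster scallop, 92 mm across, 28 mm high, origin under its centre, on the other side of the dock from the battery.
- jar: Bystander: loose mint jar with a steel lid, 60 mm diameter, 75 mm tall, origin under its centre, beyond the dock.
- brush: Bystander: loose brush lying on the bench beyond the dock, about 0.2 m long.
Mind the look-alikes: they are no part of the job. What is meant by the dock is not green, and is the smaller of those in its own colour.

How it is judged:
On the way, in this order (a step that is already met when the one before it is completed fails the run):
1. the lever is swung up and back to over 1.4 rad (value of joint lever above 1.4 rad), for 0.2 s.
2. the battery is fully home on the dock (x of battery in the frame of dock_home between -0.003 and 0.003 m and y of battery in the frame of dock_home between -0.0035 and 0.0035 m and z of battery in the frame of dock_home between -0.003 and 0.003 m and x of battery_front in the frame of dock_home above 0.042 m and angle between battery's own z axis and vertical below 0.06 rad), for 0.2 s.
At the end, for the whole second after the job is handed in: The battery rests on the dock's deck fully home (origin within 3 mm of dock_home along the dock and in height, 3.5 mm across), contacts towards the tower and level, at rest, with the lever shut (under 0.08 rad) (all of step 2 and value of joint lever below 0.08 rad and linear speed of battery below 0.02 m/s); the robot touches nothing.
It fails at once if the shell cast is shifted by more than 3 cm (distance of shell_cast from where it was at the start of the episode above 0.03 m).
It fails at once if the jar is shifted by more than 3 cm (distance of jar from where it was at the start of the episode above 0.03 m).
It fails at once if the brush is shifted by more than 3 cm (distance of brush from where it was at the start of the episode above 0.03 m).
It also fails if it takes over 67 s, if anything falls off the work surface, if the arm or the gripper's body presses on something with over 40 N, if the wrist force passes 120 N, or if a joint passes its speed limit or range.

## Working session

There is one attempt and no reset: what is moved stays moved. The work goes in short steps, Python scripts to look and compute and a shell command to move; the robot and the scene stay as the last step left them, time stands still between calls to the robot, and variables do not carry over. Pictures are saved under pics/ and viewed, at most 12 in all, crops included, and the job is handed in when it is done.

```bash
mkdir -p pics; python3 - <<'E'
from rig import *
import cv2, numpy as np
np.set_printoptions(precision=4,suppress=True)
print(get_state())
for n in("scene","top"):
    f=grab_frame(n); cv2.imwrite(f"pics/{n}0.png",f)
    print(n,camera_model(n))
print(camera_model("wrist"),grasp_offset)
E
```

```text
{'t': 0.0, 'q': array([-1.4631,  0.159 ,  1.5982, -0.    ,  1.3862, -0.2101]), 'joint_vel': array([-0.0015, -0.0001,  0.0006, -0.0004, -0.0008, -0.    ]), 'joint_efforts': array([ -0.0012, -38.5579, -32.2107,   0.07  ,   0.038 ,  -0.0002]), 'tool_pos': array([ 0.1796, -0.5456,  0.2136]), 'tool_rot': array([-0.0009,  0.9874,  0.1582,  0.    ]), 'force': array([ 0.2025, -0.3542,  0.2442]), 'torque': array([0.0141, 0.0096, 0.0071]), 'gripper_force': 0.0, 'grip_width': 0.09199150071558972}
scene {'camera_matrix': array([[404.6003,   0.    , 279.8738],
       [  0.    , 404.6003, 210.9296],
       [  0.    ,   0.    ,   1.    ]]), 'origin': array([ 0.987 , -0.5673,  0.7206]), 'orientation': array([-0.3844,  0.8591,  0.3044, -0.1466])}
top {'camera_matrix': array([[394.7511,   0.    , 280.4615],
       [  0.    , 394.7511, 217.6552],
       [  0.    ,   0.    ,   1.    ]]), 'origin': array([ 0.4092, -0.0054,  1.085 ]), 'orientation': array([ 0.0347, -0.6957,  0.7166, -0.0354])}
{'camera_matrix': array([[340.7901,   0.    , 276.5471],
       [  0.    , 340.7901, 204.8794],
       [  0.    ,   0.    ,   1.    ]]), 'mount': array([[-0.0001, -0.9629, -0.27  ,  0.0764],
       [ 1.    ,  0.0003, -0.0013,  0.0001],
       [ 0.0013, -0.27  ,  0.9629, -0.1703],
       [ 0.    ,  0.    ,  0.    ,  1.    ]])} 0.0187
```

View pics/top0.png

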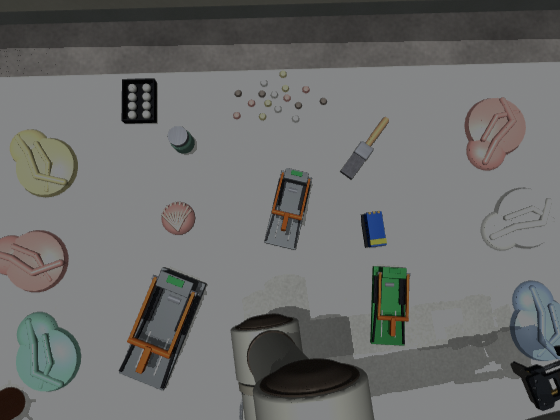

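View pics/scene0.png

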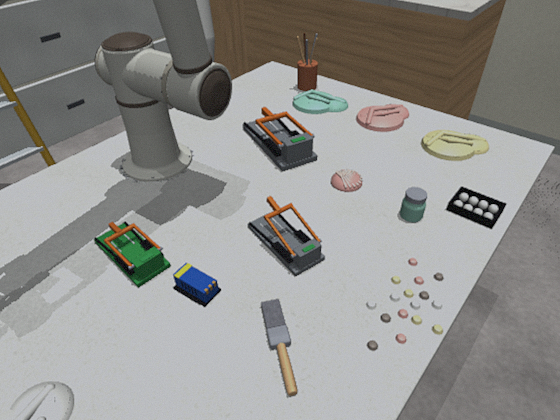

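Candidates: a large grey dock (top 165,325), a green dock (390,305) and a small grey dock (288,208). The small grey one fits: it isn't green and it is the smaller of the two grey ones. I'll confirm this in one enlarged crop, with the battery at (374,228).

```bash
python3 - <<'E'
import cv2,numpy as np
a=cv2.imread('pics/top0.png')[160:255,255:395]; b=cv2.imread('pics/scene0.png')[185:310,165:335]
a=cv2.resize(a,None,fx=400/140,fy=400/140,interpolation=2); b=cv2.resize(b,None,fx=400/170,fy=400/170,interpolation=2)
h=max(len(a),len(b)); o=np.zeros((h,800,3),np.uint8); o[:len(a),:400]=a;o[:len(b),400:]=b
o=np.clip(o*1.5,0,255).astype(np.uint8)
cv2.imwrite('pics/crop1.png',o)
E
```

```text
(no output)
```

View pics/crop1.png

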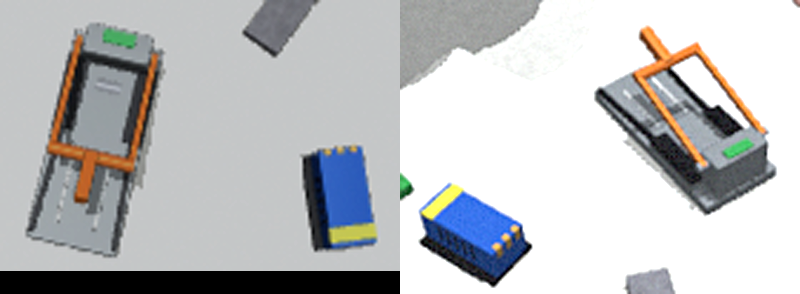

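The crop confirms it: small grey dock with green tower panel and a part-raised orange lever. The battery has contacts at its far end and the yellow band near the robot. Next is a rough fix from both views.

```bash
cat > h.py <<'E'
from rig import *
import cv2, numpy as np
from scipy.spatial.transform import Rotation as R
np.set_printoptions(precision=4,suppress=True)
def rot(q): return R.from_quat(np.roll(q,-1))
def cam(n,st=None):
    m=camera_model(n); K=m["camera_matrix"]
    if n!="wrist": return K,np.array(m["origin"]),rot(m["orientation"]).as_matrix()
    st=st or get_state(); T=np.eye(4);T[:3,:3]=rot(st["tool_rot"]).as_matrix();T[:3,3]=st["tool_pos"];T=T@m["mount"]
    return K,T[:3,3],T[:3,:3]
def ray(c,uv):
    K,o,M=c; d=M@np.linalg.solve(K,[uv[0],uv[1],1.]); return o,d/np.linalg.norm(d)
def plane(c,uv,z):
    o,d=ray(c,uv); return o+d*(z-o[2])/d[2]
def two(c1,u1,c2,u2):
    o1,d1=ray(c1,u1);o2,d2=ray(c2,u2)
    s=np.linalg.lstsq(np.c_[d1,-d2],o2-o1,rcond=None)[0]
    p,q=o1+d1*s[0],o2+d2*s[1]; return (p+q)/2,np.linalg.norm(p-q)
def proj(c,p):
    K,o,M=c; v=K@(M.T@(np.asarray(p)-o)); return v[:2]/v[2]
def mask(f,name):
    h=cv2.cvtColor(f,cv2.COLOR_BGR2HSV)
    lo,hi={'blue':((105,150,40),(130,255,255)),'orange':((5,170,60),(16,255,255)),'green':((50,120,60),(75,255,255)),'yellow':((22,150,80),(35,255,255))}[name]
    return cv2.inRange(h,lo,hi)
def blobs(m,amin=8):
    n,l,s,c=cv2.connectedComponentsWithStats(m)
    return [(s[i],c[i],(l==i).astype(np.uint8)) for i in range(1,n) if s[i][4]>=amin]
E
python3 - <<'E'
from h import *
for n in("top","scene"):
    f=cv2.imread(f'pics/{n}0.png'); c=cam(n)
    for k,z in(('blue',.042),('green',.06),('yellow',.042),('orange',.08)):
        for s,ce,l in blobs(mask(f,k)):
            if s[4]<15: continue
            p=plane(c,ce,z)
            r=cv2.minAreaRect(np.argwhere(l)[:,::-1].astype(np.float32))
            print(n,k,s,ce,p[:2],r)
E
```

```text
top blue [366 212  19  27 399] [375.0827 225.4712] [ 0.4847 -0.258 ] ((374.9300231933594, 225.0099639892578), (26.304372787475586, 15.980613708496094), 81.8698959350586)
top blue [371 244  15   3  15] [378.     244.9333] [ 0.433  -0.2629] ((377.9923400878906, 244.93849182128906), (0.8682430982589722, 14.139959335327148), 82.87498474121094)
top green [291 170  11   7  46] [296.3261 173.087 ] [ 0.628  -0.0533] ((296.2117614746094, 173.0470733642578), (10.629592895507812, 4.121678829193115), 12.528807640075684)
top green [374 267   5   8  31] [375.6452 269.8065] [ 0.3689 -0.249 ] ((376.0, 270.5), (7.0, 4.0), 90.0)
top green [381 267  25  49 850] [391.1553 290.3082] [ 0.3157 -0.2859] ((392.4911804199219, 291.11468505859375), (22.932252883911133, 47.55183029174805), 4.39870548248291)
top green [166 276  18  12 113] [174.8673 281.2655] [0.355 0.268] ((174.89654541015625, 281.2586364746094), (16.71257972717285, 6.4993367195129395), 21.801410675048828)
top green [372 303   3  29  50] [372.64 314.48] [ 0.2564 -0.2353] ((373.0, 317.0), (28.0, 2.0), 90.0)
top green [372 318  32  27 487] [387.49
[... 2995 characters left out ...]
036251068115234)
scene yellow [174 264  17  14  79] [182.3418 270.3418] [ 0.446  -0.2651] ((182.29837036132812, 270.3315124511719), (4.162446975708008, 18.582353591918945), 48.012786865234375)
scene orange [256 108  56  36 357] [275.465  122.3725] [0.2344 0.306 ] ((280.893798828125, 127.4070816040039), (53.997379302978516, 29.91492462158203), 41.18592834472656)
scene orange [264 197  56  57 381] [283.3412 219.2126] [ 0.5414 -0.0318] ((287.5809020996094, 223.39161682128906), (64.1183090209961, 31.035852432250977), 53.426971435546875)
scene orange [104 222  56  44 377] [123.8674 238.695 ] [ 0.3017 -0.3039] ((128.50003051757812, 241.00003051757812), (51.61879348754883, 34.64822769165039), 45.0)
```

```bash
python3 -m pendant '[[0.09,0.049,-0.0277,-0.004,0,0,0],[0.09,0.049,-0.0277,-0.004,0,0,0],[0.09,0.049,-0.0277,-0.004,0,0,0],[0.09,0.049,-0.0277,-0.004,0,0,0],[0.09,0.049,-0.0277,-0.004,0,0,0],[0.09,0.049,-0.0277,-0.004,0,0,0],[0.09,0.049,-0.0277,-0.004,0,0,0],[0.09,0.049,-0.0277,-0.004,0,0,0],[0.09,0.049,-0.0277,-0.004,0,0,0],[0.09,0.049,-0.0277,-0.004,0,0,0]]' && python3 -m pendant '[[0.09,0,0,0,0,0,10.5],[0.09,0,0,0,0,0,10.5],[0.09,0,0,0,0,0,10.5],[0.09,0,0,0,0,0,0],[0.09,0,0,0,0,0,0],[0.09,0,0,0,0,0,0]]'
python3 - <<'E'
from h import *
st=get_state(); f=grab_frame("wrist"); cv2.imwrite("pics/w1.png",f); np.save("w1.npy",np.r_[st["tool_pos"],st["tool_rot"]])
print(rot(st["tool_rot"]).as_matrix(),st["joint_vel"],st["q"])
E
```

```text
t: 1.35
tool_pos: [0.5594, -0.1283, 0.2543]
tool_rot: [-0.0, 0.987, 0.158, -0.0]
force: [1.2, 0.2, 0.4]
grip_width: 0.0903
gripper_force: 0.0
t: 2.1
tool_pos: [0.5585, -0.13, 0.2545]
tool_rot: [-0.0, 0.993, -0.115, -0.0]
force: [0.2, -0.1, -0.9]
grip_width: 0.0901
gripper_force: 0.0
[[ 0.9736 -0.2284 -0.0001]
 [-0.2284 -0.9736  0.0001]
 [-0.0002 -0.0001 -1.    ]] [ 0.0002 -0.0011 -0.0003 -0.001   0.0013  0.0072] [-0.4393  0.1299  1.5498  0.      1.4621  1.3619]
```

View pics/w1.png

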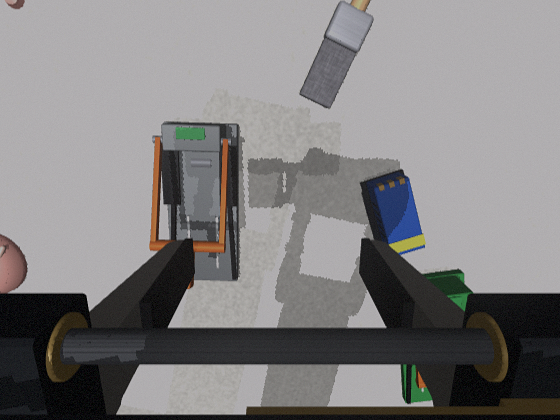

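The wrist view shows the dock near-aligned at about (200,200), with its tab hidden behind the left finger, and the battery at (395,210). I'll shift back and left for a clean view of both.

```bash
python3 -m pendant '[[0.09,-0.04,-0.043,0,0,0,0],[0.09,-0.04,-0.043,0,0,0,0],[0.09,0,0,0,0,0,0],[0.09,0,0,0,0,0,0],[0.09,0,0,0,0,0,0]]'
python3 - <<'E'
from h import *
st=get_state(); f=grab_frame("wrist"); cv2.imwrite("pics/w2.png",f); np.save("w2.npy",np.r_[st["tool_pos"],st["tool_rot"]])
cv2.imwrite("pics/w2c.png",cv2.resize(f[40:300,200:540],None,fx=2.3,fy=2.3,interpolation=2))
c=cam("wrist",st)
for k,z in(('blue',.042),('green',.06),('yellow',.042),('orange',.08)):
    for s,ce,l in blobs(mask(f,k),25):
        r=cv2.minAreaRect(np.argwhere(l)[:,::-1].astype(np.float32)); b=[plane(c,x,z)[:2] for x in cv2.boxPoints(r)]
        print(k,s,ce,plane(c,ce,z)[:2],r[1],r[2]); print(np.array(b))
E
```

```text
t: 2.78
tool_pos: [0.501, -0.0289, 0.2547]
tool_rot: [0.0, 0.993, -0.116, 0.0]
force: [0.2, -0.0, 0.2]
grip_width: 0.0897
gripper_force: 0.0
blue [ 452  105   53   74 2473] [480.0271 141.9458] [ 0.4892 -0.2576] (71.0203628540039, 46.36051559448242) 80.53767395019531
[[ 0.532  -0.2266]
 [ 0.5286 -0.2752]
 [ 0.4484 -0.2833]
 [ 0.4515 -0.232 ]]
blue [471 181  36  12  65] [489.1385 186.5385] [ 0.4357 -0.2641] (1.7064108848571777, 36.68783950805664) 72.47443389892578
[[ 0.4347 -0.2431]
 [ 0.4386 -0.2831]
 [ 0.4365 -0.2835]
 [ 0.4326 -0.2435]]
green [256  45  30  13 353] [270.5269  51.4334] [ 0.6302 -0.053 ] (12.0, 29.0) 90.0
[[ 0.6391 -0.0405]
 [ 0.6326 -0.0682]
 [ 0.6219 -0.0658]
 [ 0.6286 -0.0378]]
green [490 216  51   8 112] [519.3571 218.9732] [ 0.3966 -0.2844] (5.411970138549805, 50.20643615722656) 87.61405944824219
[[ 0.4058 -0.2521]
 [ 0.3954 -0.307 ]
 [ 0.3888 -0.3071]
 [ 0.3993 -0.2519]]
green [471 223  17  21 226] [476.5885 232.3894] [ 0.3915 -0.2364] (20.0, 16.0) 90.0
[[ 0.4043 -0.2311]
 [ 0.4002 -0.2487]
 [ 0.3757 -0.247 ]
 [ 0.3799 -0.2291]]
green [ 500  229   59   65 2178] [
[... 795 characters left out ...]
147] (9.15255355834961, 9.15255355834961) 33.690067291259766
[[ 0.5219 -0.008 ]
 [ 0.5283 -0.015 ]
 [ 0.5215 -0.0213]
 [ 0.515  -0.0143]]
orange [262 167  41  49 378] [277.8466 179.9418] [ 0.5068 -0.0312] (33.15959167480469, 56.84501266479492) 38.480201721191406
[[ 0.4973  0.0088]
 [ 0.5338 -0.0378]
 [ 0.5072 -0.0589]
 [ 0.469  -0.0123]]
orange [555 242   5  52 158] [557.7152 273.6203] [ 0.3315 -0.3101] (51.0, 4.0) 90.0
[[ 0.3708 -0.3078]
 [ 0.3698 -0.312 ]
 [ 0.3064 -0.3112]
 [ 0.3074 -0.3068]]
orange [495 249   6  45 220] [497.4045 271.1364] [ 0.35  -0.245] (4.8855390548706055, 44.154911041259766) 2.12109637260437
[[ 0.3234 -0.2396]
 [ 0.3775 -0.2448]
 [ 0.3761 -0.2499]
 [ 0.3219 -0.245 ]]
```

View pics/w2c.png

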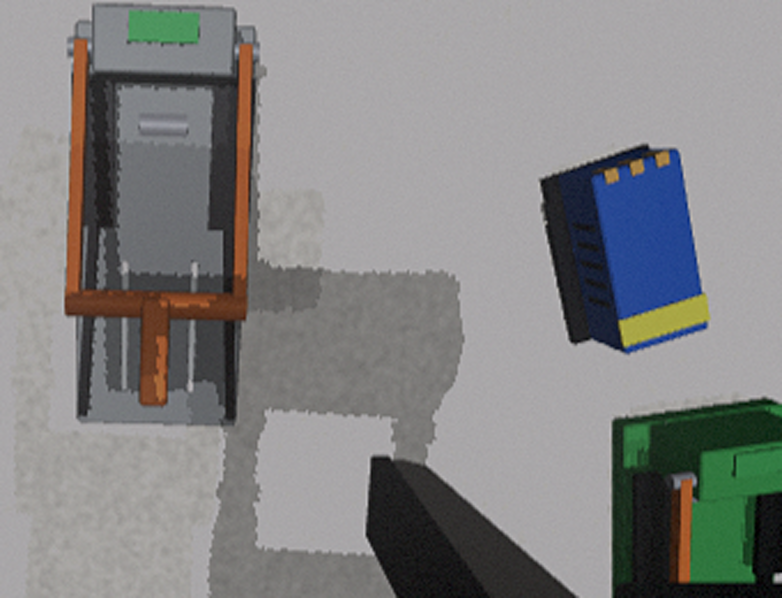

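The close view shows the dock tower's near top edge from crop (93,73) to (236,76), the detent at (163,126), crossbar (157,303), tab end (154,403) and entry edge (78,418)–(236,424). The battery contacts point up in the image, with the top-face corners at (595,172), (678,150), (707,325) and (627,350).

```bash
python3 - <<'E'
from h import *
def ld(n):
    a=np.load(n+".npy"); return cam("wrist",dict(tool_pos=a[:3],tool_rot=a[3:]))
c1,c2=ld("w1"),ld("w2")
P=lambda u,v,z: plane(c2,(200+(u+.5)/2.3-.5,40+(v+.5)/2.3-.5),z)[:2]
tl,tr=P(93,73,.06),P(236,76,.06); print("tower",tl,tr,np.linalg.norm(tl-tr),(tl+tr)/2)
d=P(163,126,.016); print("det",d)
for z in(0,.006,.014):
    el,er=P(78,419,z),P(236,424,z); m=(el+er)/2; print("entry",z,m,np.linalg.norm(el-er),"len det",np.linalg.norm(d-m),"yaw",np.degrees(np.arctan2(*(d-m)[::-1])),"edge yaw",np.degrees(np.arctan2(*(el-er)[::-1]))-90)
print("panel",plane(c2,(270.5,51.4),.06), "tower edge yaw",np.degrees(np.arctan2(*(tl-tr)[::-1]))-90)
# arms lever triangulation: bar extremes blobs
bar2=(200+157/2.3,40+303/2.3)
f1=cv2.imread("pics/w1.png"); m=mask(f1,'orange')[:260,140:240]; ys,xs=np.nonzero(m); 
rows=[(y+0,xs[ys==y].min()+140,xs[ys==y].max()+140,(ys==y).sum()) for y in range(236,256)]
print(rows)
f2=cv2.imread("pics/w2.png"); m=mask(f2,'orange'); 
print([(y,np.nonzero(m[y,:450])[0].min(),np.nonzero(m[y,:450])[0].max(),(m[y,:450]>0).sum()) for y in range(160,220) if m[y,:450].any()])
b=np.array([P(595,172,.042),P(678,150,.042),P(707,325,.042),P(627,350,.042)])
print("bat",b,b.mean(0),[np.linalg.norm(b[i]-b[i-1]) for i in range(4)])
v=(b[0]+b[1]-b[2]-b[3]);print("yaw",np.degrees(np.arctan2(v[1],v[0])),[np.degrees(np.arctan2(*(e)[::-1])) for e in (b[0]-b[3],b[1]-b[2])], np.degrees(np.arctan2(*(b[0]-b[1])[::-1]))-90, np.degrees(np.arctan2(*(b[3]-b[2])[::-1]))-90)
E
```

```text
tower [ 0.6192 -0.019 ] [ 0.6036 -0.0794] 0.06234899566711842 [ 0.6114 -0.0492]
det [ 0.5927 -0.0432]
entry 0 [ 0.4378 -0.0019] 0.09035762782059303 len det 0.16027001315972572 yaw -14.935847434223584 edge yaw -15.250162711526528
entry 0.006 [ 0.4398 -0.0025] 0.08908190460344118 len det 0.15823243788052113 yaw -14.89734162450777 edge yaw -15.250162711526542
entry 0.014 [ 0.4423 -0.0033] 0.08738094031390531 len det 0.1555157854103488 yaw -14.844431008168028 edge yaw -15.250162711526514
panel [ 0.6302 -0.053   0.06  ] tower edge yaw -14.48101611565292Traceback (most recent call last):
  File "<stdin>", line 14, in <module>
    return umr_minimum(a, axis, None, out, keepdims, initial, where)
ValueError: zero-size array to reduction operation minimum which has no identity
```

```bash
python3 - <<'E'
from h import *
def ld(n):
    a=np.load(n+".npy"); return cam("wrist",dict(tool_pos=a[:3],tool_rot=a[3:]))
c1,c2=ld("w1"),ld("w2")
P=lambda u,v,z: plane(c2,(200+(u+.5)/2.3-.5,40+(v+.5)/2.3-.5),z)[:2]
b=np.array([P(595,172,.042),P(678,150,.042),P(707,325,.042),P(627,350,.042)])
print("bat",b.mean(0),[np.linalg.norm(b[i]-b[i-1]) for i in range(4)])
A=lambda e: np.degrees(np.arctan2(e[1],e[0]))
print("yaw",[A(e) for e in (b[0]-b[3],b[1]-b[2])],A(b[0]-b[1])-90,A(b[3]-b[2])-90)
# lever angle: for each candidate a, project bar ends/tab end and print in views
home=np.array([.5659,-.0363,0]); y=np.radians(-14.9); ex=np.array([np.cos(y),np.sin(y),0]); ey=np.array([-ex[1],ex[0],0]); ez=np.array([0,0,1.])
ct=cam("top");cs=cam("scene")
# two-view: bar ends
print("bar via top/scene", two(ct,(289,215),c2,(268.3,171.7)), two(c1,(188,245),c2,(268.3,171.7)))
hinge=home+ex*.058+ez*.053
for a in(.1,.2,.3,.4,.5):
    p=lambda r: hinge+r*(-np.cos(a)*ex+np.sin(a)*ez)
    q=lambda c,x:proj(c,x).round(1)
    print(a,q(c1,p(.113)),q(c2,p(.113)),q(c2,p(.157)+.008*ez),q(cs,p(.157)),q(ct,p(.157)))
m=mask(cv2.imread("pics/w2.png"),'orange')[:,:450]; print([(r,*np.nonzero(m[r])[0][[0,-1]]) for r in range(160,222,2) if m[r].any()])
E
```

```text
bat [ 0.4802 -0.2605] [np.float64(0.09095009520745946), np.float64(0.03875361873231741), np.float64(0.08839032347635299), np.float64(0.03990247571756247)]
yaw [np.float64(4.917829268955931), np.float64(5.7051668225187635)] 1.5529492437638908 5.339259017261696
bar via top/scene (array([ 0.5164, -0.0268,  0.08  ]), np.float64(0.00661869521147927)) (array([ 0.5191, -0.0241,  0.0888]), np.float64(0.0005838462158933845))
0.1 [193.6 241.9] [268.3 173.1] [267.2 215.5] [266.6 206.2] [282.1 232.8]
0.2 [191.2 244.3] [268.1 173.4] [266.8 217.9] [266.9 201.8] [282.4 231.5]
0.3 [188.6 245.7] [267.9 172.6] [266.5 218.9] [267.5 197.9] [282.7 229.6]
0.4 [185.9 246.2] [267.7 170.7] [266.1 218.3] [268.6 194.2] [283.3 227.1]
0.5 [183.1 245.6] [267.5 167.4] [265.8 215.9] [270. 191.] [283.9 223.9]
[(160, np.int64(229), np.int64(306)), (162, np.int64(229), np.int64(306)), (164, np.int64(229), np.int64(306)), (166, np.int64(229), np.int64(306)), (168, np.int64(239), np.int64(295)), (170, np.int64(242), np.int64(305)), (172, np.int64(235), np.int64(306)), (174, np.int64(240), np.int64(306)), (176, np.int64(256), np.int64(306)), (178, np.int64(262), np.int64(306)), (180, np.int64(264), np.int64(272)), (182, np.int64(262), np.int64(272)), (184, np.int64(262), np.int64(272)), (186, np.int64(262), np.int64(272)), (188, np.int64(262), np.int64(272)), (190, np.int64(267), np.int64(272)), (192, np.int64(262), np.int64(272)), (194, np.int64(270), np.int64(272)), (196, np.int64(263), np.int64(272)), (198, np.int64(261), np.int64(271)), (200, np.int64(269), np.int64(272)), (202, np.int64(267), np.int64(272)), (204, np.int64(268), np.int64(272)), (206, np.int64(262), np.int64(271)), (208, np.int64(261), np.int64(271)), (210, np.int64(271), np.int64(271)), (212, np.int64(266), np.int64(271)), (214, np.int64(267), np.int64(271))]
```

```bash
cat >> h.py <<'E'
HOME=np.array([.5659,-.0363,.014]); YAW=-14.9
def to(x,y,z,yaw):
    "tool-axes shift and tool-z turn (deg) from the present pose to a tool-down pose"
    st=get_state(); M=rot(st["tool_rot"]).as_matrix()
    print("shift",M.T@(np.array([x,y,z])-st["tool_pos"]),"turn z",-(yaw-np.degrees(np.arctan2(M[1,0],M[0,0]))))
def dock(p): # dock_home-frame xyz (z above bench) -> world
    a=np.radians(YAW); return np.array([HOME[0]+p[0]*np.cos(a)-p[1]*np.sin(a),HOME[1]+p[0]*np.sin(a)+p[1]*np.cos(a),p[2]])
def indock(w):
    a=np.radians(YAW); d=np.asarray(w)-[HOME[0],HOME[1],0]; return np.array([d[0]*np.cos(a)+d[1]*np.sin(a),-d[0]*np.sin(a)+d[1]*np.cos(a),d[2]])
E
python3 - <<'E'
from h import *
r=.145; T=lambda a:(.058-r*np.cos(a),0,.053+r*np.sin(a)-.017)
to(*dock(T(.32)),YAW)
# arc rows (tool x = dock x, tool z = down), 0.12 rad each
A=np.linspace(.32,1.76,13); p=np.array([T(a) for a in A]); print(np.diff(p,axis=0)[:,[0,2]]*[1,-1])
E
```

```text
shift [-0.0148 -0.0099  0.173 ] turn z 1.5429733546858238
[[ 0.0065 -0.0161]
 [ 0.0083 -0.0153]
 [ 0.0101 -0.0142]
 [ 0.0117 -0.0128]
 [ 0.0132 -0.0113]
 [ 0.0144 -0.0097]
 [ 0.0155 -0.0079]
 [ 0.0163 -0.006 ]
 [ 0.0169 -0.004 ]
 [ 0.0173 -0.0019]
 [ 0.0174  0.0002]
 [ 0.0172  0.0022]]
```

```bash
python3 -m pendant '[[0.04,-0.015,-0.01,0.03,0,0,0],[0.04,0,0,0.03,0,0,1.5],[0.04,0,0,0.03,0,0,0],[0.04,0,0,0,0,0,0],[0.04,0,0,0,0,0,0]]' && python3 -m pendant '[[0.04,0,0,0.03,0,0,0],[0.04,0,0,0.03,0,0,0],[0.04,0,0,0.023,0,0,0],[0.04,0,0,0,0,0,0],[0.04,0,0,0,0,0,0]]' && python3 -m pendant '[[0.0,0,0,0,0,0,0],[0.0,0,0,0,0,0,0],[0.0,0,0,0,0,0,0],[0.0,0,0,0,0,0,0]]' 12
python3 -c "
from h import *
f=grab_frame('wrist'); cv2.imwrite('pics/w3.png',f); print(indock(get_state()['tool_pos']))"
```

```text
t: 3.45
tool_pos: [0.4891, -0.0153, 0.1658]
tool_rot: [0.0, 0.992, -0.129, 0.001]
force: [-0.4, -0.0, -0.2]
grip_width: 0.0423
gripper_force: 0.0
t: 4.08
tool_pos: [0.4897, -0.0152, 0.0835]
tool_rot: [0.0, 0.992, -0.129, 0.002]
force: [-0.5, -0.4, 0.4]
grip_width: 0.04
gripper_force: 0.0
t: 4.58
tool_pos: [0.4882, -0.0155, 0.0819]
tool_rot: [0.001, 0.992, -0.129, 0.0]
force: [-0.9, -3.8, 0.8]
grip_width: 0.0118
gripper_force: 12.0
[-0.0805  0.0002  0.0818]
```

View pics/w3.png

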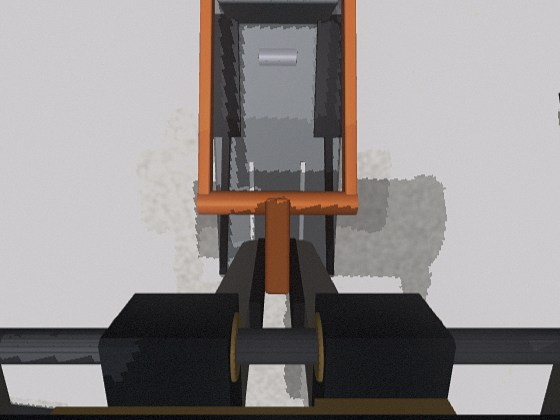

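The tab is pinched between the fingers (width 11.8 mm, tab at about (277,245)). Now I'll swing it up.

```bash
python3 - <<'E'
from h import *
c=cam("wrist"); print("detent",indock(plane(c,(278,57),.016)))
E
python3 -m pendant '[[0.0,0.0065,0,-0.0161,0,0,0],[0.0,0.0083,0,-0.0153,0,0,0],[0.0,0.0101,0,-0.0142,0,0,0],[0.0,0.0117,0,-0.0128,0,0,0],[0,0,0,0,0,0,0]]' && python3 -m pendant '[[0.0,0.0132,0,-0.0113,0,0,0],[0.0,0.0144,0,-0.0097,0,0,0],[0.0,0.0155,0,-0.0079,0,0,0],[0.0,0.0163,0,-0.006,0,0,0],[0,0,0,0,0,0,0]]'
```

```text
detent [ 0.0281 -0.0003  0.016 ]
t: 5.25
tool_pos: [0.5239, -0.025, 0.141]
tool_rot: [0.001, 0.992, -0.129, 0.0]
force: [-3.7, -5.1, 4.1]
grip_width: 0.0122
gripper_force: 12.0
t: 5.88
tool_pos: [0.5817, -0.0405, 0.1753]
tool_rot: [0.001, 0.992, -0.129, 0.0]
force: [-0.4, -6.9, 1.9]
grip_width: 0.0121
gripper_force: 12.0
```

```bash
python3 -m pendant '[[0.0,0.0169,0,-0.004,0,0,0],[0.0,0.0173,0,-0.0019,0,0,0],[0.0,0.0174,0,0.0002,0,0,0],[0.0,0.0172,0,0.0022,0,0,0],[0,0,0,0,0,0,0],[0,0,0,0,0,0,0]]' && python3 -m pendant '[[0.04,0,0,0,0,0,0],[0.04,0,0,0,0,0,0],[0.04,0,0,0,0,0,0],[0.04,0,0,-0.03,0,0,0],[0.04,0,0,-0.03,0,0,0],[0.04,0,0,0,0,0,0],[0.04,0,0,0,0,0,0]]'
python3 - <<'E'
from h import *
for n in("top","scene"): cv2.imwrite(f"pics/{n}1.png",grab_frame(n))
a=cv2.imread("pics/scene1.png")[120:320,170:370]; cv2.imwrite("pics/s1c.png",cv2.resize(a,None,fx=2.5,fy=2.5))
# battery refine from top view
f=cv2.imread("pics/top1.png");c=cam("top")
m=(mask(f,'blue')|mask(f,'yellow')); 
for s,ce,l in blobs(m,200):
    r=cv2.minAreaRect(np.argwhere(l)[:,::-1].astype(np.float32)); b=np.array([plane(c,x,.042)[:2] for x in cv2.boxPoints(r)])
    print(s,r,b.mean(0),np.linalg.norm(np.diff(b,axis=0),axis=1))
E
```

```text
t: 6.62
tool_pos: [0.6483, -0.0584, 0.1788]
tool_rot: [0.001, 0.992, -0.129, 0.001]
force: [0.7, -6.3, 0.5]
grip_width: 0.0121
gripper_force: 12.0
t: 7.5
tool_pos: [0.6469, -0.0564, 0.2369]
tool_rot: [-0.0, 0.992, -0.129, -0.001]
force: [0.1, -0.3, 0.1]
grip_width: 0.0399
gripper_force: 0.0
[366 212  19  28 405] ((374.7900085449219, 225.02996826171875), (26.304372787475586, 16.263456344604492), 81.8698959350586) [ 0.486  -0.2573] [0.0434 0.0697 0.0431]
```

View pics/s1c.png

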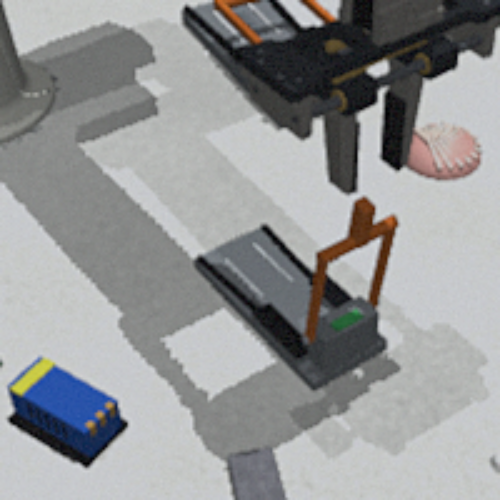

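The lever stands past upright and the released tool is clear above it. Next I'll hover behind the battery (crop (70,410)) for a close measurement.

```bash
python3 -m pendant '[[0.09,-0.0274,0.05,0,0,0,0],[0.09,-0.0274,0.05,0,0,0,0],[0.09,-0.0274,0.05,0,0,0,0],[0.09,-0.0274,0.05,0,0,0,0],[0.09,-0.0274,0.05,0.02,0,0,0],[0.09,0,0,0,0,0,-10],[0.09,0,0,0,0,0,-10],[0.09,0,0,0,0,0,0],[0.09,0,0,0,0,0,0],[0.09,0,0,0,0,0,0]]'
python3 - <<'E'
from h import *
st=get_state();f=grab_frame("wrist"); cv2.imwrite("pics/w4.png",f); np.save("w4.npy",np.r_[st["tool_pos"],st["tool_rot"]])
c=cam("wrist",st); m=mask(f,'blue')|mask(f,'yellow')
for s,ce,l in blobs(m,100):
    print(s)
a=f[:300,150:420]; cv2.imwrite("pics/w4c.png",cv2.resize(a,None,fx=2,fy=2,interpolation=2))
E
```

```text
t: 8.85
tool_pos: [0.4513, -0.2633, 0.2182]
tool_rot: [-0.0, 0.999, 0.045, -0.0]
force: [-0.7, -0.2, -0.3]
grip_width: 0.0902
gripper_force: 0.0
[ 256  113   42   72 2774]
[257 185  41  13 345]
[258 199  39   3 100]
```

View pics/w4c.png

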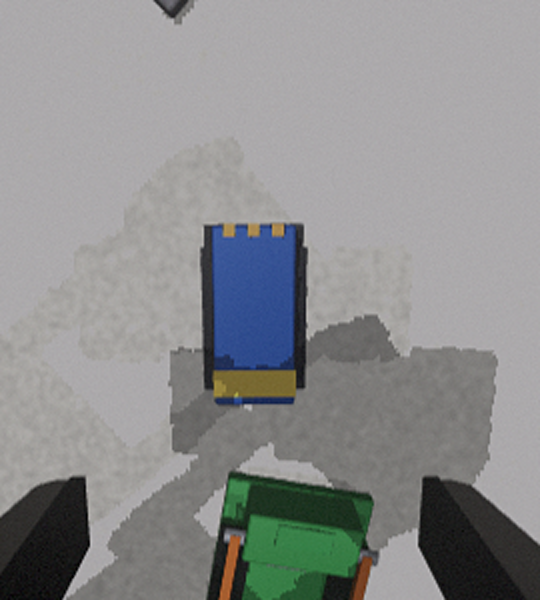

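The battery is squarely aligned with the tool. Its top front edge is at crop row 225 and its rear edge at row 403, with columns 213–296.

```bash
python3 - <<'E'
from h import *
a=np.load("w4.npy"); c=cam("wrist",dict(tool_pos=a[:3],tool_rot=a[3:]))
P=lambda u,v,z: plane(c,(150+u/2,v/2),z)[:2]
F,B=P(254.5,225,.042),P(254.5,403,.042); L,Rr=P(213,320,.042),P(296,320,.042); print(F,B,np.linalg.norm(F-B),(F+B)/2,np.linalg.norm(L-Rr))
print("yaw",np.degrees(np.arctan2(*(F-B)[::-1])),"flange mid",(P(204,310,.006)+P(306,310,.006))/2,np.linalg.norm(P(204,310,.006)-P(306,310,.006)))
o=(F+B)/2; to(o[0],o[1],.019,5.2)
E
```

```text
[ 0.5242 -0.2569] [ 0.4341 -0.2651] 0.09045103806574185 [ 0.4792 -0.261 ] 0.04225496480246906
yaw 5.167569754914352 flange mid [ 0.4782 -0.2614] 0.05709708705041666
shift [0.028  0.0002 0.1993] turn z -0.04064278328988191
```

I'll half-turn the tool so the wrist camera stays clear of the raised lever, then centre over the battery.

```bash
python3 -m pendant '[[0.08,0,0,0,0,0,-10.6],[0.08,0,0,0,0,0,-10.6],[0.08,0,0,0,0,0,-10.6],[0.08,0,0,0,0,0,-10.6],[0.08,0,0,0,0,0,-10.6],[0.08,0,0,0,0,0,-10.6],[0.08,0,0,0,0,0,-10.6],[0.08,0,0,0,0,0,-10.6],[0.08,0,0,0,0,0,-10.6],[0.08,0,0,0,0,0,-10.6]]' && python3 -m pendant '[[0.08,0,0,0,0,0,-10.6],[0.08,0,0,0,0,0,-10.6],[0.08,0,0,0,0,0,-10.6],[0.08,0,0,0,0,0,-10.6],[0.08,0,0,0,0,0,-10.6],[0.08,0,0,0,0,0,-10.6],[0.08,-0.028,0,0.05,0,0,-10.4],[0.08,0,0,0,0,0,0],[0.08,0,0,0,0,0,0]]'
python3 -c "
from h import *
to(.4785,-.2612,.019,-174.83); print(get_state()['q'])"
```

```text
t: 10.15
tool_pos: [0.4513, -0.2634, 0.2184]
tool_rot: [0.0, 0.563, 0.827, 0.0]
force: [0.3, -0.3, -0.8]
grip_width: 0.0797
gripper_force: 0.0
t: 11.28
tool_pos: [0.4792, -0.2662, 0.1693]
tool_rot: [0.0, -0.045, 0.999, -0.0]
force: [0.4, 0.1, -0.3]
grip_width: 0.0801
gripper_force: 0.0
shift [0.0003 0.0051 0.1503] turn z -0.06487966371420839
[-0.7274  0.1274  1.7232 -0.0002  1.2903 -2.3873]
```

```bash
python3 -m pendant '[[0.08,0,0.005,0.03,0,0,0],[0.08,0,0,0.04,0,0,0],[0.08,0,0,0.04,0,0,0],[0.08,0,0,0.03,0,0,0],[0.08,0,0,0.01,0,0,0],[0.08,0,0,0,0,0,0],[0.08,0,0,0,0,0,0]]' && python3 -m pendant '[[0.03,0,0,0,0,0,0],[0.03,0,0,0,0,0,0],[0.03,0,0,0,0,0,0],[0.03,0,0,0,0,0,0],[0.03,0,0,0,0,0,0]]' 30 && python3 -m pendant '[[0.03,0,0,-0.03,0,0,0],[0.03,0,0,-0.04,0,0,0],[0.03,0,0,0,0,0,0],[0.03,0,0,0,0,0,0]]'
python3 - <<'E'
from h import *
st=get_state(); np.save("w5.npy",np.r_[st["tool_pos"],st["tool_rot"]])
f=grab_frame("wrist"); cv2.imwrite("pics/w5.png",f); p=dock((-.075,0,.09)); to(*p,180+YAW)
E
```

```text
t: 12.15
tool_pos: [0.4799, -0.2622, 0.0205]
tool_rot: [0.001, -0.045, 0.999, -0.001]
force: [0.5, 0.5, -0.0]
grip_width: 0.0799
gripper_force: 0.0
t: 12.78
tool_pos: [0.4786, -0.261, 0.0184]
tool_rot: [-0.0, -0.045, 0.999, 0.0]
force: [-0.4, -0.3, 0.4]
grip_width: 0.0414
gripper_force: 30.0
t: 13.28
tool_pos: [0.4776, -0.2602, 0.0866]
tool_rot: [-0.001, -0.045, 0.999, 0.001]
force: [-0.3, 0.4, -3.9]
grip_width: 0.0419
gripper_force: 30.0
shift [-0.0381  0.2404 -0.0033] turn z -339.89516220639496
```

View pics/w5.png

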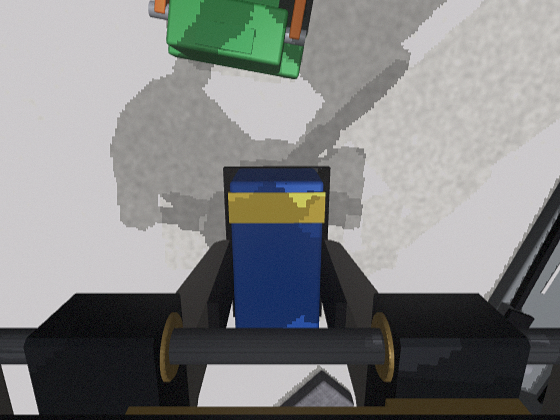

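The battery is held, centred between the fingers (columns 225–330). The flange's rear edge is at row 167 and the body's rear top edge at row 181.

```bash
python3 - <<'E'
from h import *
a=np.load("w5.npy"); st=dict(tool_pos=a[:3],tool_rot=a[3:]); c=cam("wrist",st); M=rot(a[3:]).as_matrix(); zb=a[2]-.0184
for uv,z in(((277,167),.006),((277,181),.042),((225,168),.006),((330,168),.006),((230,182),.042),((325,182),.042)): print(uv,M.T@(plane(c,uv,zb+z)-a[:3]))
y=np.radians(180+YAW)
E
```

```text
(277, 167) [0.0458 0.0005 0.0125]
(277, 181) [ 0.0455  0.0004 -0.0235]
(225, 168) [ 0.0453 -0.0276  0.0124]
(330, 168) [0.0452 0.0291 0.0126]
(230, 182) [ 0.045  -0.0202 -0.0236]
(325, 182) [ 0.045   0.0214 -0.0235]
```

```bash
python3 -m pendant '[[0.03,0,0,0,0,0,10.1],[0.03,0,0,0,0,0,10],[0.03,0.0094,0.048,0,0,0,0],[0.03,0.0094,0.048,0,0,0,0],[0.03,0.0094,0.048,0,0,0,0],[0.03,0.0094,0.048,0,0,0,0],[0.03,0.0094,0.047,0,0,0,0],[0.03,0,0,0,0,0,0],[0.03,0,0,0,0,0,0],[0.03,0,0,0,0,0,0]]'
python3 - <<'E'
from h import *
st=get_state(); np.save("w6.npy",np.r_[st["tool_pos"],st["tool_rot"]])
p=dock((-.0755,0,.0345)); to(*p,180+YAW); print(st["q"])
E
```

```text
t: 14.58
tool_pos: [0.4943, -0.0189, 0.0878]
tool_rot: [-0.001, 0.13, 0.991, -0.0]
force: [0.1, -0.3, -3.8]
grip_width: 0.042
gripper_force: 30.0
shift [0.0018 0.0016 0.0533] turn z -0.07702666288685123
[-0.283   0.0928  1.9357 -0.0002  1.1141 -1.5923]
```

```bash
python3 -m pendant '[[0.03,0.0018,0.0016,0.02,0,0,0],[0.03,0,0,0.02,0,0,0],[0.03,0,0,0.012,0,0,0],[0.03,0,0,0,0,0,0],[0.03,0,0,0,0,0,0]]' && python3 -m pendant '[[0.03,0,0,0.001,0,0,0],[0.03,0,0,0.001,0,0,0],[0.03,0,0,0.0005,0,0,0],[0.03,0,0,0,0,0,0],[0.03,0,0,0,0,0,0]]'
python3 - <<'E'
from h import *
print(indock(get_state()["tool_pos"]))
E
```

```text
t: 15.2
tool_pos: [0.494, -0.0164, 0.0371]
tool_rot: [0.001, 0.13, 0.992, -0.0]
force: [0.4, -0.1, -2.4]
grip_width: 0.0421
gripper_force: 30.0
t: 15.82
tool_pos: [0.4934, -0.016, 0.0339]
tool_rot: [0.0, 0.13, 0.992, -0.0]
force: [0.3, -0.2, -2.7]
grip_width: 0.0418
gripper_force: 30.0
[-0.0753  0.001   0.0339]
```

```bash
python3 -m pendant '[[0.03,0,-0.0012,0.0005,0,0,0],[0.03,0,0,0.0005,0,0,0],[0.03,0,0,0.0005,0,0,0],[0.03,0,0,0,0,0,0],[0.03,0,0,0,0,0,0]]'
python3 - <<'E'
from h import *
print(indock(get_state()["tool_pos"]))
E
```

```text
t: 16.45
tool_pos: [0.493, -0.0172, 0.0324]
tool_rot: [0.0, 0.13, 0.992, -0.0]
force: [0.1, -0.0, -2.2]
grip_width: 0.0417
gripper_force: 30.0
[-0.0753 -0.0003  0.0324]
```

```bash
python3 -m pendant '[[0.03,-0.005,0,0,0,0,0],[0.03,-0.006,0,0,0,0,0],[0.03,-0.007,0,0,0,0,0],[0.03,-0.007,0,0,0,0,0],[0.03,0,0,0,0,0,0],[0.03,0,0,0,0,0,0]]' && python3 -m pendant '[[0.03,-0.007,0,0,0,0,0],[0.03,-0.007,0,0,0,0,0],[0.03,-0.007,0,0,0,0,0],[0.03,-0.004,0,0,0,0,0],[0.03,0,0,0,0,0,0],[0.03,0,0,0,0,0,0]]'
python3 - <<'E'
from h import *
print(indock(get_state()["tool_pos"]))
E
```

```text
t: 17.2
tool_pos: [0.5173, -0.0236, 0.0324]
tool_rot: [0.0, 0.13, 0.992, -0.0]
force: [0.5, 0.1, -3.1]
grip_width: 0.0417
gripper_force: 30.0
t: 17.95
tool_pos: [0.5415, -0.0301, 0.0324]
tool_rot: [0.0, 0.13, 0.992, -0.0]
force: [1.3, 0.1, -1.7]
grip_width: 0.0419
gripper_force: 30.0
[-0.0252 -0.0002  0.0324]
```

```bash
python3 -m pendant '[[0.03,-0.006,0,0,0,0,0],[0.03,-0.006,0,0,0,0,0],[0.03,-0.005,0,0,0,0,0],[0.03,-0.003,0,0,0,0,0],[0.03,0,0,0,0,0,0],[0.03,0,0,0,0,0,0]]' && python3 -m pendant '[[0.03,-0.002,0,0,0,0,0],[0.03,-0.002,0,0,0,0,0],[0.03,-0.001,0,0,0,0,0],[0.03,-0.001,0,0,0,0,0],[0.03,0,0,0,0,0,0],[0.03,0,0,0,0,0,0]]'
python3 - <<'E'
from h import *
st=get_state(); np.save("w7.npy",np.r_[st["tool_pos"],st["tool_rot"]]);print(indock(st["tool_pos"]))
f=grab_frame("wrist"); cv2.imwrite("pics/w7.png",f)
E
```

```text
t: 18.7
tool_pos: [0.561, -0.0352, 0.0325]
tool_rot: [0.0, 0.13, 0.992, -0.0]
force: [0.5, -1.0, -1.4]
grip_width: 0.0416
gripper_force: 30.0
t: 19.45
tool_pos: [0.5664, -0.0366, 0.0324]
tool_rot: [-0.0, 0.13, 0.992, 0.0]
force: [-1.4, 0.9, 1.5]
grip_width: 0.0417
gripper_force: 30.0
[ 0.0006 -0.0002  0.0324]
```

```bash
python3 -m pendant '[[0.03,-0.001,0,0,0,0,0],[0.03,0,0,0,0,0,0],[0.03,0,0,0,0,0,0]]'; python3 -m pendant '[[0.03,-0.001,0,0,0,0,0],[0.03,0,0,0,0,0,0],[0.03,0,0,0,0,0,0]]'
python3 - <<'E'
from h import *
st=get_state(); print(indock(st["tool_pos"]),st["force"])
E
```

```text
t: 19.88
tool_pos: [0.567, -0.0368, 0.0324]
tool_rot: [-0.001, 0.13, 0.992, 0.0]
force: [-5.0, 0.7, 5.1]
grip_width: 0.0421
gripper_force: 30.0
t: 20.25
tool_pos: [0.567, -0.0368, 0.0324]
tool_rot: [-0.002, 0.13, 0.992, 0.0]
force: [-9.6, 2.7, 6.8]
grip_width: 0.0417
gripper_force: 30.0
[ 0.0012 -0.0002  0.0324] [-9.5711  2.7255  6.8083]
```

It's firmly against the end stop (9.6 N with no further travel). Now I'll relax, release, rise and check.

```bash
python3 -m pendant '[[0.03,0.001,0,0,0,0,0],[0.03,0,0,0,0,0,0],[0.07,0,0,0,0,0,0],[0.07,0,0,0,0,0,0],[0.07,0,0,0,0,0,0],[0.07,0,0,0,0,0,0]]' && python3 -m pendant '[[0.07,0,0,-0.02,0,0,0],[0.07,0,0,-0.05,0,0,0],[0.07,0.02,0,-0.05,0,0,0],[0.07,0.05,0,-0.05,0,0,0],[0.07,0.02,0,-0.04,0,0,0],[0.07,0,0,0,0,0,0],[0.07,0,0,0,0,0,0],[0.07,0,0,0,0,0,0]]'
python3 - <<'E'
from h import *
st=get_state(); np.save("w8.npy",np.r_[st["tool_pos"],st["tool_rot"]]);print(indock(st["tool_pos"]))
f=grab_frame("wrist"); g=grab_frame("scene"); cv2.imwrite("pics/w8.png",f);cv2.imwrite("pics/s8.png",g)
g=cv2.resize(g[140:290,215:365],(420,420),interpolation=2); cv2.imwrite("pics/c8.png",np.hstack([f[:,90:470],g]))
E
```

```text
t: 21.0
tool_pos: [0.5676, -0.037, 0.0324]
tool_rot: [0.0, 0.13, 0.992, -0.0]
force: [0.6, 0.1, -0.4]
grip_width: 0.07
gripper_force: 0.0
t: 22.0
tool_pos: [0.4856, -0.0153, 0.2347]
tool_rot: [-0.002, 0.13, 0.992, 0.0]
force: [0.4, 0.6, 0.0]
grip_width: 0.0702
gripper_force: 0.0
[-0.083  -0.0003  0.2347]
```

View pics/c8.png

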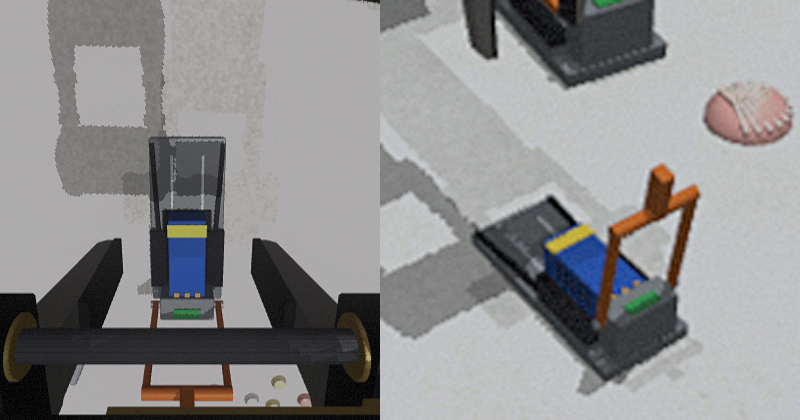

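The battery sits home against the tower, with its rear body edge at about row 219 and contacts at the tower. The lever is still up. A quick numeric check follows, then the lever angle and the arc.

```bash
python3 - <<'E'
from h import *
a=np.load("w8.npy"); st=dict(tool_pos=a[:3],tool_rot=a[3:]); c=cam("wrist",st)
for x in(-.006,-.003,0,.003): print(x,"flange rear",proj(c,dock((x-.046,0,.02))),"body rear top",proj(c,dock((x-.046,0,.056))),"front top",proj(c,dock((x+.046,0,.056))))
f=cv2.imread("pics/w8.png"); print(f[204:240:1,277].tolist())
m=mask(f,'orange'); ys,xs=np.nonzero(m[370:,:]); print("bar rows",ys.min()+370,ys.max()+370)
for an in(1.5,1.6,1.7,1.75,1.8,1.9): print(an,proj(c,dock((.058-.113*np.cos(an),0,.053+.113*np.sin(an)))))
E
```

```text
-0.006 flange rear [276.4179 204.8984] body rear top [276.4368 213.8226] front top [276.4547 290.9095]
-0.003 flange rear [276.4185 207.3602] body rear top [276.4375 216.4986] front top [276.4553 293.2607]
0 flange rear [276.4191 209.8123] body rear top [276.4381 219.1631] front top [276.4558 295.6024]
0.003 flange rear [276.4197 212.2546] body rear top [276.4387 221.8159] front top [276.4564 297.9346]
[[117, 115, 112], [114, 110, 109], [117, 112, 109], [89, 84, 83], [63, 61, 59], [53, 52, 49], [32, 32, 30], [34, 29, 24], [53, 34, 29], [55, 33, 26], [51, 29, 21], [50, 30, 20], [58, 37, 28], [56, 34, 28], [56, 34, 22], [55, 35, 29], [80, 43, 26], [114, 57, 32], [138, 73, 44], [146, 74, 44], [100, 50, 29], [70, 143, 144], [73, 172, 175], [75, 169, 173], [73, 167, 171], [73, 168, 170], [75, 168, 170], [75, 169, 170], [77, 169, 172], [77, 169, 170], [74, 169, 170], [74, 170, 172], [72, 172, 176], [103, 131, 122], [135, 79, 50], [144, 74, 46]]
bar rows 370 406
1.5 [276.5443 368.0728]
1.6 [276.5464 379.4231]
1.7 [276.5472 389.4878]
1.75 [276.5472 393.9872]
1.8 [276.5468 398.1108]
1.9 [276.5452 405.1911]
```

The battery is home within about 1 mm and the lever is at about 1.75. Next I'll pinch the tab from above and compute the closing arc.

```bash
python3 -m pendant '[[0.04,-0.0556,0,0,0,0,0],[0.04,-0.0556,0,0,0,0,0],[0.04,-0.0556,0,0,0,0,0],[0.04,0,0,0,0,0,0],[0.04,0,0,0.03,0,0,0],[0.04,0,0,0.026,0,0,0],[0.04,0,0,0,0,0,0],[0.04,0,0,0,0,0,0]]' && python3 -m pendant '[[0.0,0,0,0,0,0,0],[0.0,0,0,0,0,0,0],[0.0,0,0,0,0,0,0],[0.0,0,0,0,0,0,0]]' 12
python3 - <<'E'
from h import *
print(indock(get_state()["tool_pos"]))
r=.145; T=lambda a:(.058-r*np.cos(a),0,.053+r*np.sin(a)-.017); print(T(1.75))
A=np.linspace(1.75,0,16); p=np.array([T(a) for a in A]); print(-np.diff(p,axis=0)[:,[0,2]])
E
```

```text
t: 23.1
tool_pos: [0.6474, -0.0581, 0.182]
tool_rot: [0.001, 0.13, 0.992, -0.0]
force: [0.0, -0.8, -0.2]
grip_width: 0.0402
gripper_force: 0.0
t: 23.6
tool_pos: [0.6475, -0.0583, 0.1811]
tool_rot: [0.0, 0.13, 0.992, -0.0]
force: [-0.3, 0.3, 2.5]
grip_width: 0.0118
gripper_force: 12.0
[ 0.0845 -0.0003  0.1811]
(np.float64(0.08384567806917635), 0, np.float64(0.17867796229672084))
[[ 0.0168 -0.002 ]
 [ 0.0169 -0.0001]
 [ 0.0168  0.0019]
 [ 0.0165  0.0038]
 [ 0.0159  0.0057]
 [ 0.0151  0.0075]
 [ 0.0142  0.0093]
 [ 0.013   0.0108]
 [ 0.0116  0.0123]
 [ 0.0101  0.0135]
 [ 0.0085  0.0146]
 [ 0.0067  0.0155]
 [ 0.0049  0.0162]
 [ 0.0029  0.0166]
 [ 0.001   0.0169]]
```

```bash
python3 -m pendant '[[0,0.0168,0,-0.002,0,0,0],[0,0.0169,0,-0.0001,0,0,0],[0,0.0168,0,0.0019,0,0,0],[0,0.0165,0,0.0038,0,0,0],[0,0.0159,0,0.0057,0,0,0],[0,0,0,0,0,0,0]]' && python3 -m pendant '[[0,0.0151,0,0.0075,0,0,0],[0,0.0142,0,0.0093,0,0,0],[0,0.013,0,0.0108,0,0,0],[0,0.0116,0,0.0123,0,0,0],[0,0.0101,0,0.0135,0,0,0],[0,0,0,0,0,0,0]]' && python3 -m pendant '[[0,0.0085,0,0.0146,0,0,0],[0,0.0067,0,0.0155,0,0,0],[0,0.0049,0,0.0162,0,0,0],[0,0.0029,0,0.0166,0,0,0],[0,0,0,0.008,0,0,0],[0,0,0,0,0,0,0],[0,0,0,0,0,0,0]]'
```

```text
t: 24.35
tool_pos: [0.5661, -0.0365, 0.171]
tool_rot: [-0.001, 0.13, 0.992, 0.0]
force: [-2.0, 0.7, 0.3]
grip_width: 0.0118
gripper_force: 12.0
t: 25.1
tool_pos: [0.5053, -0.0202, 0.1173]
tool_rot: [-0.0, 0.13, 0.992, 0.0]
force: [2.5, -0.7, -5.0]
grip_width: 0.0119
gripper_force: 12.0
t: 25.98
tool_pos: [0.4822, -0.0141, 0.0465]
tool_rot: [-0.001, 0.13, 0.992, 0.0]
force: [1.0, 4.1, -2.5]
grip_width: 0.012
gripper_force: 12.0
```

```bash
python3 -m pendant '[[0,0.0005,0,0.004,0,0,0],[0,0,0,0.003,0,0,0],[0,0,0,0.001,0,0,0],[0,0,0,0,0,0,0]]' && python3 -m pendant '[[0,0,0,0.001,0,0,0],[0,0,0,0.001,0,0,0],[0,0,0,0,0,0,0]]' && python3 -m pendant '[[0,0,0,0.001,0,0,0],[0,0,0,0.001,0,0,0],[0,0,0,0,0,0,0]]'
```

```text
t: 26.48
tool_pos: [0.4821, -0.0141, 0.0388]
tool_rot: [-0.001, 0.13, 0.992, 0.0]
force: [-0.5, 3.8, -0.7]
grip_width: 0.0118
gripper_force: 12.0
t: 26.85
tool_pos: [0.4823, -0.0141, 0.0381]
tool_rot: [-0.001, 0.129, 0.992, 0.0]
force: [-5.8, 5.8, 10.6]
grip_width: 0.012
gripper_force: 12.0
t: 27.22
tool_pos: [0.4832, -0.0144, 0.0368]
tool_rot: [0.0, 0.129, 0.992, 0.0]
force: [-5.8, 5.6, 13.0]
grip_width: 0.0116
gripper_force: 12.0
```

The lever hit its stop at z≈0.038, as predicted for shut. Now I'll release, rise and verify.

```bash
python3 -m pendant '[[0.035,0,0,0,0,0,0],[0.035,0,0,0,0,0,0],[0.035,0,0,0,0,0,0],[0.035,0,0,-0.03,0,0,0],[0.035,0,0,-0.05,0,0,0],[0.035,0,0,-0.06,0,0,0],[0.035,0,0,-0.06,0,0,0],[0.035,0,0,0,0,0,0],[0.035,0,0,0,0,0,0]]'
python3 - <<'E'
from h import *
st=get_state(); c=cam("wrist",st); f=grab_frame("wrist"); g=grab_frame("scene"); cs=cam("scene"); cv2.imwrite("pics/w9.png",f);cv2.imwrite("pics/s9.png",g)
for an in(0,.05,.1,.15):
    L=lambda r,y,h=0: dock((.058-r*np.cos(an),y,.053+r*np.sin(an)+h))
    print(an,"scene tab tip",proj(cs,L(.157,0,.008)),"bar",proj(cs,L(.113,0,.006)),"wrist bar",proj(c,L(.113,0)),"tip",proj(c,L(.157,0,.008)))
for x in(-.003,0,.003): print(x,"yellow-side front top",proj(c,dock((x+.046,0,.056))))
m=mask(g,'orange')[180:260,230:330]; ys,xs=np.nonzero(m); i=np.argmin(ys); print("scene orange top",xs[i]+230,ys[i]+180)
m=mask(f,'orange'); r=[(y,*np.nonzero(m[y])[0][[0,-1]]) for y in range(0,300,2) if m[y].any()]; print(r)
gg=cv2.resize(g[140:290,215:365],(420,420),interpolation=2); cv2.imwrite("pics/c9.png",np.hstack([f[:,90:470],gg]))
E
```

```text
t: 28.35
tool_pos: [0.4822, -0.0144, 0.2341]
tool_rot: [-0.001, 0.13, 0.992, -0.0]
force: [-0.0, -0.8, -0.5]
grip_width: 0.0349
gripper_force: 0.0
0 scene tab tip [266.5238 208.3297] bar [276.7686 218.5149] wrist bar [276.5484 213.2655] tip [276.5504 174.2889]
0.05 scene tab tip [266.4424 205.9779] bar [276.7487 216.82  ] wrist bar [276.5518 214.9415] tip [276.5554 175.9052]
0.1 scene tab tip [266.45   203.6899] bar [276.7966 215.1791] wrist bar [276.5552 216.9215] tip [276.5607 177.9857]
0.15 scene tab tip [266.5481 201.4708] bar [276.913  213.5962] wrist bar [276.5588 219.2127] tip [276.5662 180.5542]
-0.003 yellow-side front top [276.5559 295.8537]
0 yellow-side front top [276.5561 298.1841]
0.003 yellow-side front top [276.5563 300.505 ]
scene orange top 267 210
[(92, np.int64(0), np.int64(0)), (94, np.int64(0), np.int64(0)), (96, np.int64(1), np.int64(1)), (98, np.int64(0), np.int64(0)), (100, np.int64(0), np.int64(1)), (102, np.int64(0), np.int64(2)), (104, np.int64(0), np.int64(4)), (106, np.int64(0), np.int64(5)), (108, np.int64(0), np.int64(5)), (110, np.int64(0), np.int64(5
[... 2030 characters left out ...]
62, np.int64(245), np.int64(308)), (264, np.int64(245), np.int64(308)), (266, np.int64(245), np.int64(308)), (268, np.int64(245), np.int64(308)), (270, np.int64(245), np.int64(308)), (272, np.int64(245), np.int64(308)), (274, np.int64(245), np.int64(308)), (276, np.int64(244), np.int64(308)), (278, np.int64(244), np.int64(309)), (280, np.int64(244), np.int64(309)), (282, np.int64(243), np.int64(310)), (284, np.int64(243), np.int64(310)), (286, np.int64(243), np.int64(311)), (288, np.int64(243), np.int64(310)), (290, np.int64(243), np.int64(310)), (292, np.int64(244), np.int64(310)), (294, np.int64(243), np.int64(310)), (296, np.int64(244), np.int64(310)), (298, np.int64(244), np.int64(310))]
```

View pics/c9.png

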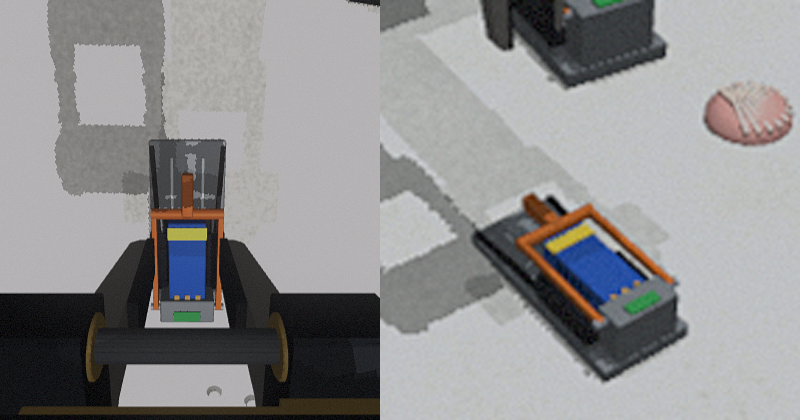

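The lever is level (tab tip at row 210 in the scene view, 208 predicted for shut). The battery is home in front of the tower and nothing is touched.

```bash
python3 -c "
from rig import *
print(hand_in())"
```

```text
the job is handed in; nothing more can be done
None
```

The job is handed in: the battery is fully home on the small grey dock to within about 1 mm, contacts towards the tower, with the lever shut behind it. The arm never went near the shell cast, jar or brush, and the clock stood at about 28 s of the 67 allowed; no verdict came back.

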